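Make up the injection and thaw kits

ROBOT

A 6-joint arm with a two-finger parallel gripper is mounted at the origin on the work surface. World frame = base frame: x ahead of the robot, y to its left, z up, the work surface at z = 0. Lengths are in m, angles in degrees, forces in N, time in s.
With the tool pointing down it reaches from about 0.3 to 0.75 m from the base axis. Payload 8.5 kg.
Tool frame: the origin (TCP) lies midway between the tips of the shut fingers; the grasp point (between the pads) lies 19 mm behind it (env.pinch_z is the z of the grasp point in the tool frame, in m); z points along the fingers, y is the line along which they close (so a half turn about z gives the same grasp; the last joint's range is limited). The gripper opens to 85 mm and grips with 20 to 120 N. Pads are 22 mm wide; open, the fingers measure 114 mm over their backs; the gripper's body (76 mm by 85 mm) begins 54 mm behind the grasp point. The pads swing forward as they close: fully open they stand 13 mm farther back than shut.
Start: joints at [-82.294, 21.807, 74.336, -0, 83.858, -12.336], TCP at [0.188, -0.517, 0.231] pointing down, gripper open.
Joint ranges: [-178.18, 178.18], [-50.72, 133.34], [12.68, 142.11], [-81.47, 261.47], [9.98, 163.14], [-165.26, 165.26]. Speed limits (degrees/s): [136.94, 136.94, 180, 180, 180, 180].

INTERFACE

Orientations are given as a 3x3 rotation matrix whose columns are the frame's x, y, z axes.
In Python, from rig import env gives the robot as it stands.
- The arm moves only by the tool arm_command, never from a script. Its argument "deltas" is a list of rows, each an object of numbers: "rx", "ry", "rz": the turn, a rotation vector about the tool's x, y, z in rad; "dx", "dy", "dz": the shift along the tool's x, y, z in m; "fingers": the finger opening in m, from 0 to 0.0854. In form: [{"rx": .., "ry": .., "rz": .., "dx": .., "dy": .., "dz": .., "fingers": ..}, ...]. A call has 1 to 12 rows; each row shifts and turns the commanded pose from where the row before left it, along the tool's axes as they then stand; what a row does not reach is not made up. A row lasts 1/10 s, in which the tool goes at most 50 mm and 8.59 degrees, less where a joint would pass 70% of its speed; a pose out of reach is approached as far as the arm can. A call is refused whole if a number of a shift passes 0.05 or a number of a turn 0.15, either way. A call with a gripper value outside its range is refused whole. The fingers move at their own pace and stop on an object; "squeeze" is the grip in N (left out, the last holds). Time passes only in rows, so rows that do not move let the fingers close. It gives the time, the measured TCP pose, the force, the opening and the grip force at its end, in the units of the state.
- env.observe(): the state, without advancing time (a new reading comes with each control period).
- env.get_image(name): name is "side" or "top"; returns a dict with "color" (384x512x3 uint8, blue, green, red), "camera_matrix" (3x3 intrinsics, pixels), "eye" and "orientation" of the camera in the world. Camera axes: x right, y up, looking along -z (the intrinsics and any distortion apply to the point x, -y, -z); pixel columns grow to the right and rows downward; lengths in m; the calibration is good to about 2 mm. A picture is of the moment at which its call begins. There is no depth.
- env.close_job(): hands the job in; it is judged then, once.
Trained networks look in a picture, given as the dict that the camera call returned (one of the last four; its "shot" number tells which), for a name from the list of things; names that differ only in an ending like _2 or _b are one class to them, and where a whole thing is asked for, a point or a joint stands for the part that bears it (a point fixed in the world has none). Each returns a list of dicts, best first, with "p" (0 to 1); they miss things now and then, are a little off and sometimes report something else, mostly with a low value. They report only what shows in the picture. A call takes as long as a camera call. They do not tell look-alikes from the thing itself.
- env.look_for(query, picture): "box" ([left, top, right, bottom] in pixels, round what is visible of it).
- env.tip_of(query, picture): "location" ([column, row] in pixels: a listed point, or the origin of a listed thing).
The state is a dict: "time_s": time; "q": joint angles; "qvel": joint speeds; "joint_efforts": joint torques, N m; "position": TCP position; "tool_rot": TCP orientation; "ft_force": force on the tool from outside, world axes, zero at the start; "wrist_torque": the same for the moment, N m; "grip_width": finger opening in m; "gripper_force": force on a finger pad.
Only numpy, scipy, OpenCV 4.12 (cv2) and the standard library are available. Lean on these libraries where they do the work, as an engineer would, in place of code of your own. Each camera call takes 0.05 s, during which the arm holds its last target. There are 200 camera calls.

TASK

Make up two kits from the stock on the bench: on the blue tray the objective, the red-capped vial and the white-lidded dish; on the green tray the yellow-capped vial and the orange-lidded dish. Stand each one upright and wholly on its own white spot (dishes on the large round spots, vials on the small round ones, the objective on the square), setting it down gently without dropping it. Leave the black-capped vial and the black-lidded dish standing where they are.

Things in the scene. Friction and masses are not known exactly. Their poses are not given: they have to be found in the camera images.
- tray_blue: fixed blue tray, 240 (x) by 130 mm (y), floor 4 mm thick, rim 4 mm thick, 12 mm tall; left or right of the stock, its long axis up to 20 degrees off the robot's x. Origin: centre of its underside, z up. Flush white spots on its floor, all at its y = 0: large round, 62 mm across, at x = -75 mm (dish); small round, 46 mm, at x = 0 (vial); square, 48 mm, at x = +75 mm (objective)
- tray_green: fixed green tray, 240 (x) by 130 mm (y), floor 4 mm thick, rim 4 mm thick, 12 mm tall; left or right of the stock, its long axis up to 20 degrees off the robot's x. Origin: centre of its underside, z up. Flush white spots on its floor, all at its y = 0: small round, 46 mm across, at x = -60 mm (vial); large round, 62 mm, at x = +60 mm (dish)
- objective: microscope objective standing on its flat end: steel barrel 30 mm across and 32 mm tall with a black grip band, above it a brass nose tapering to 14 mm across, 45 mm tall in all; about 150 g. Origin: centre of its underside, z up. Stands in the shuffled stock between the trays, all pieces about 115 mm apart
- vial_red: upright plastic vial, 55 mm tall: white body 26 mm across, red screw cap 27 mm across covering the top 15 mm; about 40 g. Origin: centre of its underside, z up
- vial_yellow: upright plastic vial, 55 mm tall: white body 26 mm across, yellow screw cap 27 mm across covering the top 15 mm; about 40 g. Origin: centre of its underside, z up
- vial_spare: a spare, not used: upright plastic vial, 55 mm tall: white body 26 mm across, black screw cap 27 mm across covering the top 15 mm; about 40 g. Origin: centre of its underside, z up
- dish_white: round lidded culture dish lying flat, 44 mm across and 16 mm tall, with a white lid; about 40 g, closed, handled as one solid piece. Origin: centre of its underside, z up
- dish_orange: round lidded culture dish lying flat, 44 mm across and 16 mm tall, with an orange lid; about 40 g, closed, handled as one solid piece. Origin: centre of its underside, z up
- dish_spare: a spare, not used: round lidded culture dish lying flat, 44 mm across and 16 mm tall, with a black lid; about 40 g, closed, handled as one solid piece. Origin: centre of its underside, z up. Also among the stock: an unneeded timer and cooling block, under 31 mm tall
Mind the look-alikes: they are no part of the job. Leave any purple look-alike of the vial_red alone. Leave any purple look-alike of the objective alone.

How it is judged:
By the outcome, as a careful person would: the job done as asked, in the order asked, and still so for the second after the job is handed in, with the robot touching nothing.
It also fails if it takes over 112 s, if anything falls off the work surface, if the arm or the gripper's body presses on something with over 40 N, if the wrist force passes 120 N, or if a joint passes its speed limit or range.

## Working session

There is one attempt and no reset: what is moved stays moved. The work goes in short steps, Python scripts to look and compute and a tool call to move; the robot and the scene stay as the last step left them, time stands still between calls to the robot, and variables do not carry over. Pictures are saved under pics/ and viewed, at most 14 in all, crops included, and the job is handed in when it is done.

Besides the shell and the picture viewer there is one more tool, called after "Call:" by a JSON object that holds its "method" and its "body", one argument or row to a line. arm_command: Moves the arm, as the interface text tells. Its arguments: {"type":"object","properties":{"deltas":{"type":"array"},"squeeze":{"type":"number"}},"required":["deltas"]}

```bash
mkdir -p pics; ls; python3 - <<'E'
from rig import env
import cv2
for n in ("top","side"):
    p=env.get_image(n); cv2.imwrite(f"pics/{n}0.png",p["color"]); print(n,p["camera_matrix"],p["eye"],p["orientation"],[k for k in p])
    for q in ["tray_blue","tray_green","objective","vial_red","vial_yellow","vial_spare","dish_white","dish_orange","dish_spare"]:
        print(q,[(round(d["p"],2),[round(v) for v in d["location"]]) for d in env.tip_of(q,p)][:4])
s=env.observe();print(s["position"],s["tool_rot"],env.pinch_z,s["time_s"])
E
```

```text
pics
top [[414.44383324   0.         265.86133926]
 [  0.         414.44383324 188.71966705]
 [  0.           0.           1.        ]] [0.54794317 0.02050507 0.96416664] [[ 0.00132429  0.99905842 -0.04336491]
 [-0.99912753  0.00313205  0.04164569]
 [ 0.0417423   0.04327193  0.99819092]] ['color', 'camera_matrix', 'eye', 'orientation', 'shot']
tray_blue [(0.69, [395, 221])]
tray_green [(0.58, [126, 227])]
objective [(0.57, [252, 198]), (0.52, [285, 234])]
vial_red [(0.74, [186, 123]), (0.51, [206, 149])]
vial_yellow [(0.7, [256, 246])]
vial_spare [(0.46, [311, 250])]
dish_white [(0.85, [306, 154])]
dish_orange [(0.73, [309, 200])]
dish_spare [(0.56, [210, 201])]
side [[371.59316576   0.         264.40539321]
 [  0.         371.59316576 195.3440711 ]
 [  0.           0.           1.        ]] [0.2940721  0.56485903 0.50351983] [[-0.8964148   0.24273406 -0.37083781]
 [-0.44283322 -0.52528138  0.72662109]
 [-0.01841851  0.8155732   0.57836071]] ['color', 'camera_matrix', 'eye', 'orientation', 'shot']
tray_blue [(0.62, [340, 155]), (0.32, [320, 232])]
tray_green [(0.79, [222, 342])]
objective [(0.79, [316, 209]), (0.55, [270, 216])]
vial_red [(0.75, [191, 233]), (0.7, [187, 210]), (0.59, [156, 243])]
vial_yellow [(0.85, [323, 232])]
vial_spare [(0.66, [345, 199])]
dish_white [(0.72, [249, 179])]
dish_orange [(0.76, [295, 187])]
dish_spare [(0.9, [247, 253]), (0.71, [270, 219])]
[ 0.18847024 -0.51667862  0.23132494] [[ 9.39431645e-01  3.42736318e-01 -3.67845293e-05]
 [ 3.42736318e-01 -9.39431645e-01  6.49149888e-07]
 [-3.43340636e-05 -1.32172261e-05 -9.99999999e-01]] -0.0187 1.0
```

View pics/top0.png

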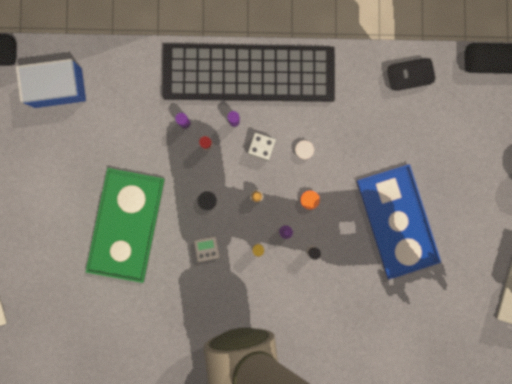

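View pics/side0.png

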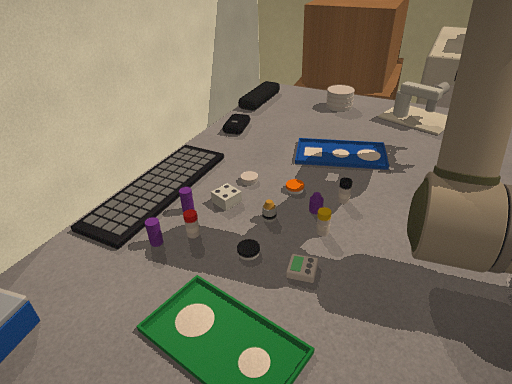

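The top view shows:
- Red cap at (205,142). Its purple look-alikes are at (182,120) and (233,118).
- Objective with a brass nose at (256,197). Its purple look-alike is at (286,231).
- Yellow cap (258,250), black vial (314,253), white dish (304,150), orange dish (310,200) and black dish (207,201).
- Trays: green on the left, blue on the right.

Possible mix-ups are the purple vials for the red vial, the purple objective for the objective, and the cooling block (262,146) for the white dish. I'll check these in a crop while measuring.

```bash
cat > h.py <<'E'
from rig import env
import numpy as np, cv2
def ray(p,uv,z):
    K=p["camera_matrix"]; d=np.linalg.inv(K)@[uv[0],uv[1],1.]; d=np.array(p["orientation"])@[d[0],-d[1],-d[2]]
    e=np.array(p["eye"]); return (e+d*(z-e[2])/d[2])[:2]
def blob(p,lo,hi,near,r=22):
    h=cv2.cvtColor(p["color"],cv2.COLOR_BGR2HSV); m=cv2.inRange(h,lo,hi)
    k=np.zeros_like(m); cv2.circle(k,tuple(near),r,255,-1); m&=k
    n,l,s,c=cv2.connectedComponentsWithStats(m)
    i=1+np.argmax(s[1:,4]); return c[i],s[i]
def go(x,y,z,yaw=None):
    "tool-frame shift (m) and turn (rad) from the present pose to a world point; yaw = world angle (deg) of tool y"
    s=env.observe(); R=np.array(s["tool_rot"]); d=R.T@(np.array([x,y,z])-s["position"])
    cur=np.degrees(np.arctan2(R[1,1],R[0,1])); t=0
    if yaw is not None: t=-((yaw-cur+90)%180-90)
    a=np.radians(t); c,s_=np.cos(a),np.sin(a)
    print("shift now-axes",d.round(4),"| turn rz",round(a,4),"| shift after turn",[round(c*d[0]+s_*d[1],4),round(-s_*d[0]+c*d[1],4)],"yaw",cur.round(1),"q6",env.observe()["q"][5])
E
python3 - <<'E'
from h import *
p=env.get_image("top")
T=dict(red=((0,120,60),(9,255,255),(205,142),.055),red2=((170,120,60),(180,255,255),(205,142),.055),yellow=((18,110,80),(32,255,255),(258,250),.055),
 orange=((3,150,100),(17,255,255),(310,200),.016),white=((5,0,170),(40,90,255),(304,150),.016),
 brass=((10,90,80),(30,255,255),(257,197),.043),pobj=((125,60,20),(165,255,255),(286,231),.04),
 pv1=((125,60,20),(165,255,255),(182,120),.05),pv2=((125,60,20),(165,255,255),(233,118),.05),
 blackd=((0,0,0),(180,255,45),(207,201),.016),blackv=((0,0,0),(180,255,45),(314,253),.055),
 bsq=((5,0,140),(40,100,255),(388,189),.004),bsm=((5,0,140),(40,100,255),(399,221),.004),bl=((5,0,140),(40,100,255),(408,252),.004),
 gl=((5,0,140),(40,100,255),(131,199),.004),gs=((5,0,140),(40,100,255),(121,251),.004))
for n,(lo,hi,c,z) in T.items():
    try:
        uv,s=blob(p,lo,hi,c,17 if n[0] in 'bg' else 22); print(n,uv.round(1),s.tolist(),ray(p,uv,z).round(4))
    except Exception as e: print(n,e)
c=p["color"][100:270,165:345]; cv2.imwrite("pics/crop.png",cv2.resize(c,None,fx=4.2,fy=3.5,interpolation=3)[:600,:800])
E
```

```text
red [205. 142.] [200, 136, 12, 12, 108] [0.6897 0.1164]
red2 attempt to get argmax of an empty sequence
yellow [257.9 249.7] [253, 244, 11, 12, 109] [ 4.542e-01 -2.000e-04]
orange [309.4 199.4] [301, 191, 18, 18, 267] [ 0.5649 -0.1194]
white [305.  149.5] [295, 140, 21, 20, 320] [ 0.6802 -0.1096]
brass [256.2 196.1] [251, 191, 11, 11, 93] [0.5715 0.0035]
pobj [285.7 231.7] [280, 226, 13, 13, 126] [ 0.4925 -0.0624]
pv1 [182.  119.8] [175, 112, 15, 16, 161] [0.7394 0.1677]
pv2 [233.1 117.8] [227, 111, 13, 15, 144] [0.7449 0.0554]
blackd [204.5 194. ] [204, 194, 2, 1, 2] [0.5767 0.1207]
blackv [313. 252.] [313, 252, 1, 1, 1] [ 0.4488 -0.1211]
bsq [388.3 190. ] [377, 179, 23, 23, 366] [ 0.5875 -0.3075]
bsm [398.2 220.7] [390, 212, 18, 19, 258] [ 0.5157 -0.3302]
bl [408.2 251.4] [396, 239, 25, 26, 481] [ 0.444  -0.3531]
gl [130.9 198.8] [118, 186, 27, 27, 586] [0.5657 0.2893]
gs [120.2 250.7] [110, 241, 21, 21, 335] [0.4477 0.3117]
```

View pics/crop.png

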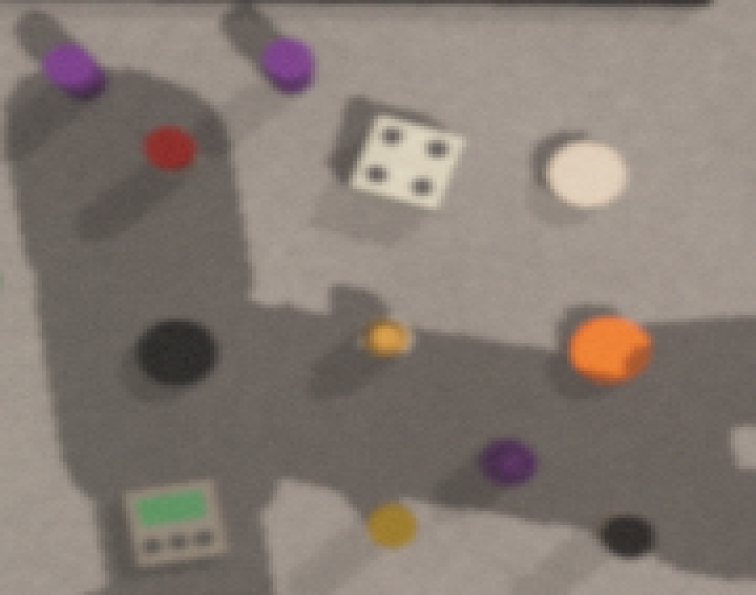

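The crop confirms the brass-nosed objective (256,197) and the red cap (205,142). The three purple pieces are look-alikes, and the block with dots is the cooling block. The spot spacings come out at 151 and 120 mm against 150 and 120 mm, so the calibration is good. Tool y (-70°) nearly matches the blue tray's y axis, so I'll keep that yaw throughout and start with the objective.

Call:
{"method": "arm_command", "body": {
  "deltas": [
    {"dx":0.0168,"dy":-0.0112,"dz":0,"fingers":0.055},
    {"dx":0.0336,"dy":-0.0223,"dz":0.005},
    {"dx":0.0336,"dy":-0.0223,"dz":0.005},
    {"dx":0.0336,"dy":-0.0223,"dz":0.005},
    {"dx":0.0336,"dy":-0.0223,"dz":0.005},
    {"dx":0.0336,"dy":-0.0223,"dz":0.005},
    {"dx":0.0336,"dy":-0.0223,"dz":0.005},
    {"dx":0.0336,"dy":-0.0223,"dz":0.005},
    {"dx":0.0336,"dy":-0.0223,"dz":0.005},
    {"dx":0.0336,"dy":-0.0223,"dz":0.005},
    {"dx":0.0336,"dy":-0.0223,"dz":0.005},
    {"dx":0.0336,"dy":-0.0223,"dz":0.005}
  ],
  "squeeze": 40
}}

```text
invalid input
```

Call:
{"method": "arm_command", "body": {
  "deltas": [
    {"rx":0,"ry":0,"rz":0,"dx":0.0168,"dy":-0.0112,"dz":0,"fingers":0.055},
    {"rx":0,"ry":0,"rz":0,"dx":0.0336,"dy":-0.0223,"dz":0.005,"fingers":0.055},
    {"rx":0,"ry":0,"rz":0,"dx":0.0336,"dy":-0.0223,"dz":0.005,"fingers":0.055},
    {"rx":0,"ry":0,"rz":0,"dx":0.0336,"dy":-0.0223,"dz":0.005,"fingers":0.055},
    {"rx":0,"ry":0,"rz":0,"dx":0.0336,"dy":-0.0223,"dz":0.005,"fingers":0.055},
    {"rx":0,"ry":0,"rz":0,"dx":0.0336,"dy":-0.0223,"dz":0.005,"fingers":0.055},
    {"rx":0,"ry":0,"rz":0,"dx":0.0336,"dy":-0.0223,"dz":0.005,"fingers":0.055},
    {"rx":0,"ry":0,"rz":0,"dx":0.0336,"dy":-0.0223,"dz":0.005,"fingers":0.055},
    {"rx":0,"ry":0,"rz":0,"dx":0.0336,"dy":-0.0223,"dz":0.005,"fingers":0.055},
    {"rx":0,"ry":0,"rz":0,"dx":0.0336,"dy":-0.0223,"dz":0.005,"fingers":0.055},
    {"rx":0,"ry":0,"rz":0,"dx":0.0336,"dy":-0.0223,"dz":0.005,"fingers":0.055},
    {"rx":0,"ry":0,"rz":0,"dx":0.0336,"dy":-0.0223,"dz":0.005,"fingers":0.055}
  ],
  "squeeze": 40
}}

```text
time_s: 2.25
position: [0.4644, -0.1418, 0.1763]
tool_rot: [[0.939, 0.343, 0.0], [0.343, -0.939, -0.0], [0.0, 0.0, -1.0]]
ft_force: [0.5, -0.4, 0.4]
grip_width: 0.0551
gripper_force: 0.0
```

Call:
{"method": "arm_command", "body": {
  "deltas": [
    {"rx":0,"ry":0,"rz":0,"dx":0.0376,"dy":-0.025,"dz":0.01,"fingers":0.055},
    {"rx":0,"ry":0,"rz":0,"dx":0.0376,"dy":-0.025,"dz":0.01,"fingers":0.055},
    {"rx":0,"ry":0,"rz":0,"dx":0.0376,"dy":-0.025,"dz":0.01,"fingers":0.055},
    {"rx":0,"ry":0,"rz":0,"dx":0.0376,"dy":-0.025,"dz":0.01,"fingers":0.055},
    {"rx":0,"ry":0,"rz":0,"dx":0,"dy":0,"dz":0.03,"fingers":0.055},
    {"rx":0,"ry":0,"rz":0,"dx":0,"dy":0,"dz":0.03,"fingers":0.055},
    {"rx":0,"ry":0,"rz":0,"dx":0,"dy":0,"dz":0,"fingers":0.055}
  ]
}}

```text
time_s: 2.95
position: [0.5688, 0.0029, 0.073]
tool_rot: [[0.939, 0.343, -0.007], [0.343, -0.939, 0.001], [-0.006, -0.004, -1.0]]
ft_force: [-0.2, -1.1, 0.3]
grip_width: 0.0551
gripper_force: 0.0
```

```bash
python3 - <<'E'
from h import *
p=env.get_image("side"); cv2.imwrite("pics/s1.png",cv2.resize(p["color"][110:290,150:420],None,fx=2.9,fy=2.9)[:600,:800])
go(.5715,.0035,.002)
E
```

```text
shift now-axes [ 0.002  -0.0004  0.0734] | turn rz 0.0 | shift after turn [np.float64(0.002), np.float64(-0.0004)] yaw -69.9 q6 58.293262273470056
```

View pics/s1.png

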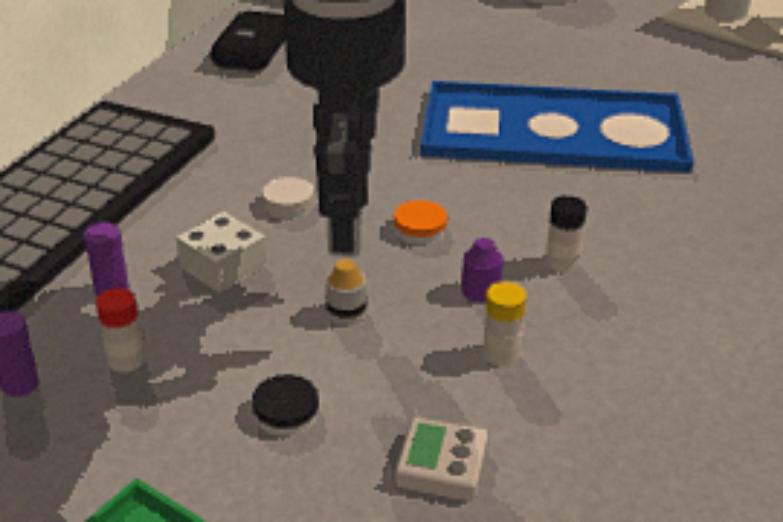

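The gripper hovers right over the brass-nosed objective (crop 345,285). Next I descend and grip.

Call:
{"method": "arm_command", "body": {
  "deltas": [
    {"rx":0,"ry":0,"rz":0,"dx":0.002,"dy":0,"dz":0.02,"fingers":0.055},
    {"rx":0,"ry":0,"rz":0,"dx":0,"dy":0,"dz":0.02,"fingers":0.055},
    {"rx":0,"ry":0,"rz":0,"dx":0,"dy":0,"dz":0.02,"fingers":0.055},
    {"rx":0,"ry":0,"rz":0,"dx":0,"dy":0,"dz":0.01,"fingers":0.055},
    {"rx":0,"ry":0,"rz":0,"dx":0,"dy":0,"dz":0,"fingers":0.03},
    {"rx":0,"ry":0,"rz":0,"dx":0,"dy":0,"dz":0,"fingers":0.02},
    {"rx":0,"ry":0,"rz":0,"dx":0,"dy":0,"dz":0,"fingers":0.02},
    {"rx":0,"ry":0,"rz":0,"dx":0,"dy":0,"dz":0,"fingers":0.02},
    {"rx":0,"ry":0,"rz":0,"dx":0,"dy":0,"dz":0,"fingers":0.02}
  ],
  "squeeze": 40
}}

```text
time_s: 3.9
position: [0.5733, 0.0027, 0.0077]
tool_rot: [[0.939, 0.343, 0.003], [0.343, -0.939, -0.001], [0.002, 0.002, -1.0]]
ft_force: [-0.7, -0.0, 6.9]
grip_width: 0.0289
gripper_force: 39.9
```

Call:
{"method": "arm_command", "body": {
  "deltas": [
    {"rx":0,"ry":0,"rz":0,"dx":0,"dy":0,"dz":-0.015,"fingers":0.02},
    {"rx":0,"ry":0,"rz":0,"dx":0,"dy":0,"dz":-0.033,"fingers":0.02},
    {"rx":0,"ry":0,"rz":0,"dx":0,"dy":0,"dz":-0.033,"fingers":0.02},
    {"rx":0,"ry":0,"rz":0,"dx":-0.005,"dy":0.0163,"dz":-0.033,"fingers":0.02},
    {"rx":0,"ry":0,"rz":0,"dx":-0.011,"dy":0.035,"dz":0,"fingers":0.02},
    {"rx":0,"ry":0,"rz":0,"dx":-0.011,"dy":0.035,"dz":0,"fingers":0.02},
    {"rx":0,"ry":0,"rz":0,"dx":-0.011,"dy":0.035,"dz":0,"fingers":0.02},
    {"rx":0,"ry":0,"rz":0,"dx":-0.011,"dy":0.035,"dz":0,"fingers":0.02},
    {"rx":0,"ry":0,"rz":0,"dx":-0.011,"dy":0.035,"dz":0,"fingers":0.02},
    {"rx":0,"ry":0,"rz":0,"dx":-0.011,"dy":0.035,"dz":0,"fingers":0.02},
    {"rx":0,"ry":0,"rz":0,"dx":-0.011,"dy":0.035,"dz":0,"fingers":0.02},
    {"rx":0,"ry":0,"rz":0,"dx":-0.011,"dy":0.035,"dz":0,"fingers":0.02}
  ]
}}

```text
time_s: 5.1
position: [0.5864, -0.3087, 0.1206]
tool_rot: [[0.939, 0.343, -0.0], [0.343, -0.939, 0.0], [-0.0, -0.0, -1.0]]
ft_force: [0.4, 0.8, -1.6]
grip_width: 0.0286
gripper_force: 39.7
```

```bash
python3 - <<'E'
from h import *
go(.5875,-.3075,.012)
s=env.observe(); print(s["ft_force"])
E
```

```text
shift now-axes [ 0.0015 -0.0008  0.1086] | turn rz 0.0 | shift after turn [np.float64(0.0015), np.float64(-0.0008)] yaw -70.0 q6 31.979638297967444
[ 0.38208263  0.77587707 -1.55923046]
```

Call:
{"method": "arm_command", "body": {
  "deltas": [
    {"rx":0,"ry":0,"rz":0,"dx":0.0015,"dy":-0.0008,"dz":0.02,"fingers":0.02},
    {"rx":0,"ry":0,"rz":0,"dx":0,"dy":0,"dz":0.03,"fingers":0.02},
    {"rx":0,"ry":0,"rz":0,"dx":0,"dy":0,"dz":0.03,"fingers":0.02},
    {"rx":0,"ry":0,"rz":0,"dx":0,"dy":0,"dz":0.016,"fingers":0.02},
    {"rx":0,"ry":0,"rz":0,"dx":0,"dy":0,"dz":0.007,"fingers":0.02},
    {"rx":0,"ry":0,"rz":0,"dx":0,"dy":0,"dz":0.003,"fingers":0.02},
    {"rx":0,"ry":0,"rz":0,"dx":0,"dy":0,"dz":0.0015,"fingers":0.02},
    {"rx":0,"ry":0,"rz":0,"dx":0,"dy":0,"dz":0,"fingers":0.02}
  ]
}}

```text
time_s: 5.9
position: [0.5881, -0.3063, 0.0137]
tool_rot: [[0.939, 0.343, 0.001], [0.343, -0.939, -0.001], [0.001, 0.001, -1.0]]
ft_force: [-0.2, -0.0, -1.0]
grip_width: 0.0287
gripper_force: 39.9
```

Call:
{"method": "arm_command", "body": {
  "deltas": [
    {"rx":0,"ry":0,"rz":0,"dx":0,"dy":0,"dz":0.001,"fingers":0.02},
    {"rx":0,"ry":0,"rz":0,"dx":0,"dy":0,"dz":0.0005,"fingers":0.02},
    {"rx":0,"ry":0,"rz":0,"dx":0,"dy":0,"dz":0,"fingers":0.02}
  ]
}}

```text
time_s: 6.2
position: [0.5879, -0.3062, 0.0118]
tool_rot: [[0.939, 0.343, 0.001], [0.343, -0.939, -0.0], [0.0, 0.001, -1.0]]
ft_force: [-0.5, 0.1, 0.1]
grip_width: 0.0287
gripper_force: 40.1
```

Call:
{"method": "arm_command", "body": {
  "deltas": [
    {"rx":0,"ry":0,"rz":0,"dx":0,"dy":0,"dz":0.0007,"fingers":0.02},
    {"rx":0,"ry":0,"rz":0,"dx":0,"dy":0,"dz":0,"fingers":0.02},
    {"rx":0,"ry":0,"rz":0,"dx":0,"dy":0,"dz":0,"fingers":0.033},
    {"rx":0,"ry":0,"rz":0,"dx":0,"dy":0,"dz":0,"fingers":0.045},
    {"rx":0,"ry":0,"rz":0,"dx":0,"dy":0,"dz":0,"fingers":0.055},
    {"rx":0,"ry":0,"rz":0,"dx":0,"dy":0,"dz":0,"fingers":0.055},
    {"rx":0,"ry":0,"rz":0,"dx":0,"dy":0,"dz":-0.015,"fingers":0.055},
    {"rx":0,"ry":0,"rz":0,"dx":0,"dy":0,"dz":-0.035,"fingers":0.055},
    {"rx":0,"ry":0,"rz":0,"dx":0,"dy":0,"dz":-0.04,"fingers":0.055},
    {"rx":0,"ry":0,"rz":0,"dx":0,"dy":0,"dz":-0.03,"fingers":0.055}
  ]
}}

```text
time_s: 7.2
position: [0.5882, -0.3063, 0.1344]
tool_rot: [[0.939, 0.343, 0.003], [0.343, -0.939, -0.002], [0.002, 0.003, -1.0]]
ft_force: [0.2, -0.2, 0.5]
grip_width: 0.0553
gripper_force: 0.0
```

```bash
python3 - <<'E'
from h import *
p=env.get_image("side"); cv2.imwrite("pics/s2.png",cv2.resize(p["color"][110:290,150:420],None,fx=2.9,fy=2.9)[:600,:800])
go(.6897,.1164,.12)
E
```

```text
shift now-axes [ 0.2392 -0.3639  0.0175] | turn rz 0.0 | shift after turn [np.float64(0.2392), np.float64(-0.3639)] yaw -70.0 q6 32.239112085485594
```

View pics/s2.png

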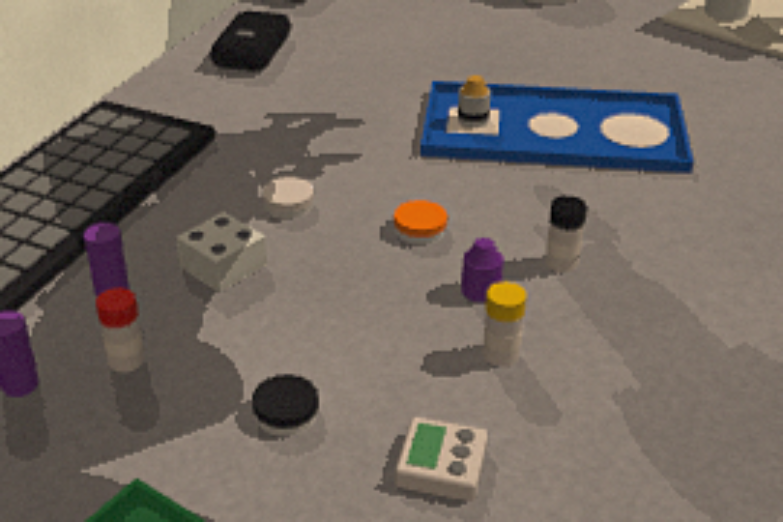

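The objective stands upright, but it looks toward the far side of its square (crop 474,113, square centred about 474,121). I'll check it from the top.

```bash
python3 - <<'E'
from h import *
p=env.get_image("top"); q=env.get_image("side")
a=cv2.resize(p["color"][160:280,340:450],None,fx=4.5,fy=4.5,interpolation=2)
b=cv2.resize(q["color"][130:180,285:400],None,fx=3.5,fy=3.5,interpolation=2)
im=np.zeros((600,800,3),np.uint8); im[:540,:495]=a; b=cv2.resize(b,(300,130)); im[:130,500:]=b
cv2.imwrite("pics/c2.png",im)
def proj(p,X):
    R=np.array(p["orientation"]); c=R.T@(np.array(X)-p["eye"]); K=p["camera_matrix"]; return (K@[c[0]/-c[2],-c[1]/-c[2],1])[:2].round(1)
for z in (.004,.049): print(z,"top",proj(p,[.588,-.3065,z]),"side",proj(q,[.588,-.3065,z]))
print("spot",proj(q,[.5875,-.3075,.004]))
h=q["color"][130:180,285:345]; 
uv,s=blob(q,(5,0,140),(40,100,255),(313,152),14);print(uv,s)
for n,pp in(("t",p),("s",q)): print(n,[(round(d["p"],2),np.round(d["location"],1)) for d in env.tip_of("objective",pp)],[(round(d["p"],2),np.round(d["box"],1)) for d in env.look_for("objective",pp)])
E
```

```text
0.004 top [387.9 189.8] side [311.8 151.5]
0.049 top [394.6 189. ] side [312.8 136.8]
spot [312.1 151.4]
[315.15517241 152.94827586] [305 148  17   8  58]
t [(0.61, array([284.5, 232.8])), (0.57, array([388. , 190.9]))] [(0.68, array([277.7, 227.7, 294.1, 238. ])), (0.58, array([296.3, 144.4, 314.7, 159.6]))]
s [(0.7, array([315. , 147.9])), (0.62, array([315.9, 212.7]))] [(0.53, array([308.6, 194.6, 322.8, 214. ])), (0.49, array([307.5, 136. , 317.8, 155.6]))]
```

View pics/c2.png

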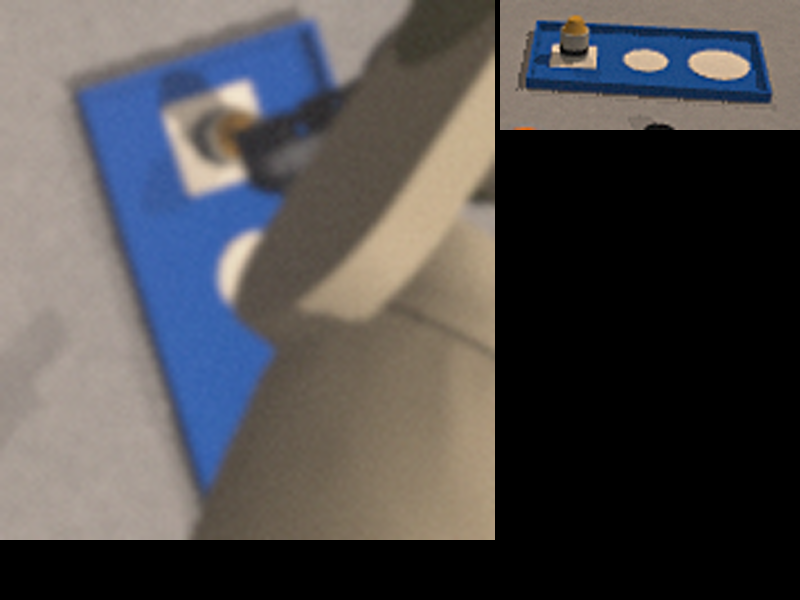

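From the top the objective is centred on its square. The light steel base below the black band had misled me in the side view. Next is the red vial.

Call:
{"method": "arm_command", "body": {
  "deltas": [
    {"rx":0,"ry":0,"rz":0,"dx":0.0109,"dy":-0.0165,"dz":0,"fingers":0.055},
    {"rx":0,"ry":0,"rz":0,"dx":0.0217,"dy":-0.0331,"dz":0,"fingers":0.055},
    {"rx":0,"ry":0,"rz":0,"dx":0.0217,"dy":-0.0331,"dz":0,"fingers":0.055},
    {"rx":0,"ry":0,"rz":0,"dx":0.0217,"dy":-0.0331,"dz":0,"fingers":0.055},
    {"rx":0,"ry":0,"rz":0,"dx":0.0217,"dy":-0.0331,"dz":0,"fingers":0.055},
    {"rx":0,"ry":0,"rz":0,"dx":0.0217,"dy":-0.0331,"dz":0,"fingers":0.055},
    {"rx":0,"ry":0,"rz":0,"dx":0.0217,"dy":-0.0331,"dz":0,"fingers":0.055},
    {"rx":0,"ry":0,"rz":0,"dx":0.0217,"dy":-0.0331,"dz":0,"fingers":0.055},
    {"rx":0,"ry":0,"rz":0,"dx":0.0217,"dy":-0.0331,"dz":0,"fingers":0.055},
    {"rx":0,"ry":0,"rz":0,"dx":0.0217,"dy":-0.0331,"dz":0,"fingers":0.055},
    {"rx":0,"ry":0,"rz":0,"dx":0.0217,"dy":-0.0331,"dz":0,"fingers":0.055},
    {"rx":0,"ry":0,"rz":0,"dx":0.0109,"dy":-0.0165,"dz":0,"fingers":0.055}
  ]
}}

```text
time_s: 8.75
position: [0.6868, 0.1219, 0.1297]
tool_rot: [[0.938, 0.346, -0.002], [0.346, -0.938, 0.001], [-0.001, -0.001, -1.0]]
ft_force: [-1.2, 0.8, 0.8]
grip_width: 0.0547
gripper_force: 0.0
```

```bash
python3 - <<'E'
from h import *
go(.6897,.1164,.012)
E
```

```text
shift now-axes [0.0009 0.0063 0.1176] | turn rz 0.0 | shift after turn [np.float64(0.0009), np.float64(0.0063)] yaw -69.8 q6 70.1264348112347
```

Call:
{"method": "arm_command", "body": {
  "deltas": [
    {"rx":0,"ry":0,"rz":0,"dx":0,"dy":0,"dz":0.02,"fingers":0.055},
    {"rx":0,"ry":0,"rz":0,"dx":0,"dy":0,"dz":0.02,"fingers":0.055},
    {"rx":0,"ry":0,"rz":0,"dx":0,"dy":0,"dz":0,"fingers":0.055}
  ]
}}

```text
time_s: 9.05
position: [0.6856, 0.118, 0.0872]
tool_rot: [[0.939, 0.343, -0.007], [0.343, -0.939, -0.0], [-0.006, -0.002, -1.0]]
ft_force: [-0.4, 0.2, -0.5]
grip_width: 0.0552
gripper_force: 0.0
```

```bash
python3 - <<'E'
from h import *
go(.6897,.1164,.012)
E
```

```text
shift now-axes [0.0038 0.0031 0.0751] | turn rz 0.0 | shift after turn [np.float64(0.0038), np.float64(0.0031)] yaw -69.9 q6 69.9940139578352
```

Call:
{"method": "arm_command", "body": {
  "deltas": [
    {"rx":0,"ry":0,"rz":0,"dx":0.0015,"dy":0.0015,"dz":0.02,"fingers":0.055},
    {"rx":0,"ry":0,"rz":0,"dx":0,"dy":0,"dz":0.025,"fingers":0.055},
    {"rx":0,"ry":0,"rz":0,"dx":0,"dy":0,"dz":0.02,"fingers":0.055},
    {"rx":0,"ry":0,"rz":0,"dx":0,"dy":0,"dz":0.009,"fingers":0.055},
    {"rx":0,"ry":0,"rz":0,"dx":0,"dy":0,"dz":0,"fingers":0.055},
    {"rx":0,"ry":0,"rz":0,"dx":0,"dy":0,"dz":0,"fingers":0.03},
    {"rx":0,"ry":0,"rz":0,"dx":0,"dy":0,"dz":0,"fingers":0.02},
    {"rx":0,"ry":0,"rz":0,"dx":0,"dy":0,"dz":0,"fingers":0.02},
    {"rx":0,"ry":0,"rz":0,"dx":0,"dy":0,"dz":0,"fingers":0.02},
    {"rx":0,"ry":0,"rz":0,"dx":0,"dy":0,"dz":0,"fingers":0.02}
  ],
  "squeeze": 30
}}

```text
time_s: 10.05
position: [0.6901, 0.1169, 0.0182]
tool_rot: [[0.939, 0.343, 0.003], [0.343, -0.939, -0.0], [0.003, 0.001, -1.0]]
ft_force: [-1.5, 0.1, 5.9]
grip_width: 0.0259
gripper_force: 29.4
```

```bash
python3 - <<'E'
from h import *
go(.5157,-.3302,.13)
E
```

```text
shift now-axes [-0.3168  0.3603 -0.1123] | turn rz 0.0 | shift after turn [np.float64(-0.3168), np.float64(0.3603)] yaw -70.0 q6 69.9033260916226
```

Call:
{"method": "arm_command", "body": {
  "deltas": [
    {"rx":0,"ry":0,"rz":0,"dx":0,"dy":0,"dz":-0.015,"fingers":0.02},
    {"rx":0,"ry":0,"rz":0,"dx":0,"dy":0,"dz":-0.03,"fingers":0.02},
    {"rx":0,"ry":0,"rz":0,"dx":0,"dy":0,"dz":-0.035,"fingers":0.02},
    {"rx":0,"ry":0,"rz":0,"dx":-0.0134,"dy":0.015,"dz":-0.032,"fingers":0.02},
    {"rx":0,"ry":0,"rz":0,"dx":-0.0264,"dy":0.03,"dz":0,"fingers":0.02},
    {"rx":0,"ry":0,"rz":0,"dx":-0.0264,"dy":0.03,"dz":0,"fingers":0.02},
    {"rx":0,"ry":0,"rz":0,"dx":-0.0264,"dy":0.03,"dz":0,"fingers":0.02},
    {"rx":0,"ry":0,"rz":0,"dx":-0.0264,"dy":0.03,"dz":0,"fingers":0.02},
    {"rx":0,"ry":0,"rz":0,"dx":-0.0264,"dy":0.03,"dz":0,"fingers":0.02},
    {"rx":0,"ry":0,"rz":0,"dx":-0.0264,"dy":0.03,"dz":0,"fingers":0.02},
    {"rx":0,"ry":0,"rz":0,"dx":-0.0264,"dy":0.03,"dz":0,"fingers":0.02},
    {"rx":0,"ry":0,"rz":0,"dx":-0.0264,"dy":0.03,"dz":0,"fingers":0.02}
  ]
}}

```text
time_s: 11.25
position: [0.5649, -0.2011, 0.1297]
tool_rot: [[0.939, 0.343, 0.001], [0.343, -0.939, -0.0], [0.0, 0.001, -1.0]]
ft_force: [0.5, -0.6, -0.7]
grip_width: 0.0256
gripper_force: 29.6
```

Call:
{"method": "arm_command", "body": {
  "deltas": [
    {"rx":0,"ry":0,"rz":0,"dx":-0.0264,"dy":0.03,"dz":0,"fingers":0.02},
    {"rx":0,"ry":0,"rz":0,"dx":-0.0264,"dy":0.03,"dz":0,"fingers":0.02},
    {"rx":0,"ry":0,"rz":0,"dx":-0.0264,"dy":0.03,"dz":0,"fingers":0.02},
    {"rx":0,"ry":0,"rz":0,"dx":-0.0134,"dy":0.015,"dz":0.01,"fingers":0.02},
    {"rx":0,"ry":0,"rz":0,"dx":0,"dy":0,"dz":0,"fingers":0.02},
    {"rx":0,"ry":0,"rz":0,"dx":0,"dy":0,"dz":0,"fingers":0.02}
  ]
}}

```text
time_s: 11.85
position: [0.5147, -0.3299, 0.1192]
tool_rot: [[0.94, 0.342, 0.0], [0.342, -0.94, 0.0], [0.0, -0.0, -1.0]]
ft_force: [-0.3, 1.0, -0.5]
grip_width: 0.0262
gripper_force: 29.6
```

```bash
python3 - <<'E'
from h import *
go(.5157,-.3302,.023)
E
```

```text
shift now-axes [0.0008 0.0007 0.0962] | turn rz 0.0 | shift after turn [np.float64(0.0008), np.float64(0.0007)] yaw -70.0 q6 26.239746658109226
```

Call:
{"method": "arm_command", "body": {
  "deltas": [
    {"rx":0,"ry":0,"rz":0,"dx":0.0008,"dy":0.0007,"dz":0.02,"fingers":0.02},
    {"rx":0,"ry":0,"rz":0,"dx":0,"dy":0,"dz":0.03,"fingers":0.02},
    {"rx":0,"ry":0,"rz":0,"dx":0,"dy":0,"dz":0.028,"fingers":0.02},
    {"rx":0,"ry":0,"rz":0,"dx":0,"dy":0,"dz":0.012,"fingers":0.02},
    {"rx":0,"ry":0,"rz":0,"dx":0,"dy":0,"dz":0.003,"fingers":0.02},
    {"rx":0,"ry":0,"rz":0,"dx":0,"dy":0,"dz":0.001,"fingers":0.02},
    {"rx":0,"ry":0,"rz":0,"dx":0,"dy":0,"dz":0.001,"fingers":0.02},
    {"rx":0,"ry":0,"rz":0,"dx":0,"dy":0,"dz":0,"fingers":0.02}
  ]
}}

```text
time_s: 12.65
position: [0.5161, -0.3307, 0.0247]
tool_rot: [[0.939, 0.343, 0.001], [0.343, -0.939, -0.001], [0.001, 0.002, -1.0]]
ft_force: [0.4, -0.2, -1.2]
grip_width: 0.026
gripper_force: 29.6
```

Call:
{"method": "arm_command", "body": {
  "deltas": [
    {"rx":0,"ry":0,"rz":0,"dx":0,"dy":0,"dz":0.001,"fingers":0.02},
    {"rx":0,"ry":0,"rz":0,"dx":0,"dy":0,"dz":0.001,"fingers":0.02},
    {"rx":0,"ry":0,"rz":0,"dx":0,"dy":0,"dz":0.0005,"fingers":0.02},
    {"rx":0,"ry":0,"rz":0,"dx":0,"dy":0,"dz":0,"fingers":0.02}
  ]
}}

```text
time_s: 13.05
position: [0.5159, -0.3306, 0.0222]
tool_rot: [[0.939, 0.343, 0.001], [0.343, -0.939, -0.001], [0.001, 0.001, -1.0]]
ft_force: [-0.9, 1.9, 7.2]
grip_width: 0.0262
gripper_force: 30.2
```

Call:
{"method": "arm_command", "body": {
  "deltas": [
    {"rx":0,"ry":0,"rz":0,"dx":0,"dy":0,"dz":0,"fingers":0.03},
    {"rx":0,"ry":0,"rz":0,"dx":0,"dy":0,"dz":0,"fingers":0.04},
    {"rx":0,"ry":0,"rz":0,"dx":0,"dy":0,"dz":0,"fingers":0.055},
    {"rx":0,"ry":0,"rz":0,"dx":0,"dy":0,"dz":0,"fingers":0.055},
    {"rx":0,"ry":0,"rz":0,"dx":0,"dy":0,"dz":-0.015,"fingers":0.055},
    {"rx":0,"ry":0,"rz":0,"dx":0,"dy":0,"dz":-0.03,"fingers":0.055},
    {"rx":0,"ry":0,"rz":0,"dx":0,"dy":0,"dz":-0.035,"fingers":0.055},
    {"rx":0,"ry":0,"rz":0,"dx":0,"dy":0,"dz":-0.025,"fingers":0.065}
  ]
}}

```text
time_s: 13.85
position: [0.5159, -0.3307, 0.1282]
tool_rot: [[0.939, 0.343, 0.001], [0.343, -0.939, -0.001], [0.001, 0.002, -1.0]]
ft_force: [-1.3, 0.1, -0.0]
grip_width: 0.0648
gripper_force: 0.0
```

```bash
python3 - <<'E'
from h import *
go(.6802,-.1096,.0)
E
```

```text
shift now-axes [ 0.23   -0.1516  0.1281] | turn rz 0.0 | shift after turn [np.float64(0.23), np.float64(-0.1516)] yaw -70.0 q6 26.243900729954202
```

Call:
{"method": "arm_command", "body": {
  "deltas": [
    {"rx":0,"ry":0,"rz":0,"dx":0.0144,"dy":-0.0095,"dz":0,"fingers":0.065},
    {"rx":0,"ry":0,"rz":0,"dx":0.0288,"dy":-0.019,"dz":0,"fingers":0.065},
    {"rx":0,"ry":0,"rz":0,"dx":0.0288,"dy":-0.019,"dz":0,"fingers":0.065},
    {"rx":0,"ry":0,"rz":0,"dx":0.0288,"dy":-0.019,"dz":0,"fingers":0.065},
    {"rx":0,"ry":0,"rz":0,"dx":0.0288,"dy":-0.019,"dz":0,"fingers":0.065},
    {"rx":0,"ry":0,"rz":0,"dx":0.0288,"dy":-0.019,"dz":0,"fingers":0.065},
    {"rx":0,"ry":0,"rz":0,"dx":0.0288,"dy":-0.019,"dz":0.01,"fingers":0.065},
    {"rx":0,"ry":0,"rz":0,"dx":0.0288,"dy":-0.019,"dz":0.02,"fingers":0.065},
    {"rx":0,"ry":0,"rz":0,"dx":0.0144,"dy":-0.0095,"dz":0.02,"fingers":0.065},
    {"rx":0,"ry":0,"rz":0,"dx":0,"dy":0,"dz":0.02,"fingers":0.065},
    {"rx":0,"ry":0,"rz":0,"dx":0,"dy":0,"dz":0,"fingers":0.065},
    {"rx":0,"ry":0,"rz":0,"dx":0,"dy":0,"dz":0,"fingers":0.065}
  ]
}}

```text
time_s: 15.05
position: [0.6799, -0.1085, 0.0558]
tool_rot: [[0.939, 0.343, -0.001], [0.343, -0.939, 0.0], [-0.001, -0.001, -1.0]]
ft_force: [-0.7, -0.9, 1.4]
grip_width: 0.0647
gripper_force: 0.0
```

```bash
python3 - <<'E'
from h import *
go(.6802,-.1096,.0)
p=env.get_image("side")
a=p["color"][120:220,180:400]; cv2.imwrite("pics/s3.png",cv2.resize(a,None,fx=3.6,fy=3.6,interpolation=2))
E
```

```text
shift now-axes [-0.0001  0.0012  0.0558] | turn rz 0.0 | shift after turn [np.float64(-0.0001), np.float64(0.0012)] yaw -70.0 q6 51.06496143758701
```

View pics/s3.png

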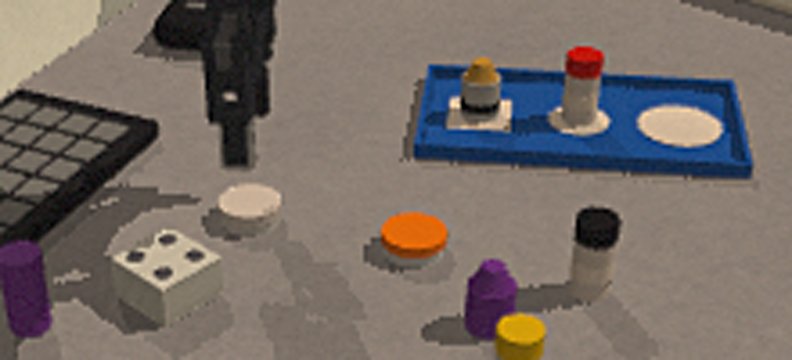

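The red vial stands on its spot (crop 582,120) and the objective is still standing. The gripper is above the white dish (crop 250,205).

Call:
{"method": "arm_command", "body": {
  "deltas": [
    {"rx":0,"ry":0,"rz":0,"dx":0,"dy":0.001,"dz":0.02,"fingers":0.065},
    {"rx":0,"ry":0,"rz":0,"dx":0,"dy":0,"dz":0.02,"fingers":0.065},
    {"rx":0,"ry":0,"rz":0,"dx":0,"dy":0,"dz":0.01,"fingers":0.065},
    {"rx":0,"ry":0,"rz":0,"dx":0,"dy":0,"dz":0.004,"fingers":0.065},
    {"rx":0,"ry":0,"rz":0,"dx":0,"dy":0,"dz":0,"fingers":0.05},
    {"rx":0,"ry":0,"rz":0,"dx":0,"dy":0,"dz":0,"fingers":0.035},
    {"rx":0,"ry":0,"rz":0,"dx":0,"dy":0,"dz":0,"fingers":0.035},
    {"rx":0,"ry":0,"rz":0,"dx":0,"dy":0,"dz":0,"fingers":0.035},
    {"rx":0,"ry":0,"rz":0,"dx":0,"dy":0,"dz":0,"fingers":0.035}
  ],
  "squeeze": 30
}}

```text
time_s: 16.0
position: [0.681, -0.1099, 0.0034]
tool_rot: [[0.939, 0.343, 0.002], [0.343, -0.939, -0.001], [0.002, 0.001, -1.0]]
ft_force: [0.6, -0.5, 6.5]
grip_width: 0.0424
gripper_force: 31.0
```

```bash
python3 - <<'E'
from h import *
go(.444,-.3531,.11)
E
```

```text
shift now-axes [-0.3058  0.1474 -0.1069] | turn rz 0.0 | shift after turn [np.float64(-0.3058), np.float64(0.1474)] yaw -70.0 q6 50.98622353892302
```

Call:
{"method": "arm_command", "body": {
  "deltas": [
    {"rx":0,"ry":0,"rz":0,"dx":0,"dy":0,"dz":-0.015,"fingers":0.035},
    {"rx":0,"ry":0,"rz":0,"dx":0,"dy":0,"dz":-0.03,"fingers":0.035},
    {"rx":0,"ry":0,"rz":0,"dx":0,"dy":0,"dz":-0.035,"fingers":0.035},
    {"rx":0,"ry":0,"rz":0,"dx":-0.0139,"dy":0.0067,"dz":-0.03,"fingers":0.035},
    {"rx":0,"ry":0,"rz":0,"dx":-0.0278,"dy":0.0134,"dz":0,"fingers":0.035},
    {"rx":0,"ry":0,"rz":0,"dx":-0.0278,"dy":0.0134,"dz":0,"fingers":0.035},
    {"rx":0,"ry":0,"rz":0,"dx":-0.0278,"dy":0.0134,"dz":0,"fingers":0.035},
    {"rx":0,"ry":0,"rz":0,"dx":-0.0278,"dy":0.0134,"dz":0,"fingers":0.035},
    {"rx":0,"ry":0,"rz":0,"dx":-0.0278,"dy":0.0134,"dz":0,"fingers":0.035},
    {"rx":0,"ry":0,"rz":0,"dx":-0.0278,"dy":0.0134,"dz":0,"fingers":0.035},
    {"rx":0,"ry":0,"rz":0,"dx":-0.0278,"dy":0.0134,"dz":0,"fingers":0.035},
    {"rx":0,"ry":0,"rz":0,"dx":-0.0278,"dy":0.0134,"dz":0,"fingers":0.035}
  ]
}}

```text
time_s: 17.2
position: [0.4965, -0.2984, 0.113]
tool_rot: [[0.939, 0.343, 0.0], [0.343, -0.939, -0.0], [0.0, 0.001, -1.0]]
ft_force: [0.6, -0.1, -0.7]
grip_width: 0.0425
gripper_force: 30.6
```

Call:
{"method": "arm_command", "body": {
  "deltas": [
    {"rx":0,"ry":0,"rz":0,"dx":-0.0278,"dy":0.0134,"dz":0,"fingers":0.035},
    {"rx":0,"ry":0,"rz":0,"dx":-0.0278,"dy":0.0134,"dz":0,"fingers":0.035},
    {"rx":0,"ry":0,"rz":0,"dx":-0.0139,"dy":0.0067,"dz":0.01,"fingers":0.035},
    {"rx":0,"ry":0,"rz":0,"dx":0,"dy":0,"dz":0.02,"fingers":0.035},
    {"rx":0,"ry":0,"rz":0,"dx":0,"dy":0,"dz":0,"fingers":0.035},
    {"rx":0,"ry":0,"rz":0,"dx":0,"dy":0,"dz":0,"fingers":0.035}
  ]
}}

```text
time_s: 17.8
position: [0.4439, -0.3524, 0.0821]
tool_rot: [[0.939, 0.343, -0.0], [0.343, -0.939, 0.001], [-0.0, -0.001, -1.0]]
ft_force: [0.2, 0.6, -0.2]
grip_width: 0.0425
gripper_force: 30.7
```

```bash
python3 - <<'E'
from h import *
go(.444,-.3531,.0075)
E
```

```text
shift now-axes [-0.0001  0.0007  0.0746] | turn rz 0.0 | shift after turn [np.float64(-0.0001), np.float64(0.0007)] yaw -69.9 q6 19.508451987139093
```

Call:
{"method": "arm_command", "body": {
  "deltas": [
    {"rx":0,"ry":0,"rz":0,"dx":0,"dy":0.0007,"dz":0.02,"fingers":0.035},
    {"rx":0,"ry":0,"rz":0,"dx":0,"dy":0,"dz":0.028,"fingers":0.035},
    {"rx":0,"ry":0,"rz":0,"dx":0,"dy":0,"dz":0.016,"fingers":0.035},
    {"rx":0,"ry":0,"rz":0,"dx":0,"dy":0,"dz":0.006,"fingers":0.035},
    {"rx":0,"ry":0,"rz":0,"dx":0,"dy":0,"dz":0.002,"fingers":0.035},
    {"rx":0,"ry":0,"rz":0,"dx":0,"dy":0,"dz":0.001,"fingers":0.035},
    {"rx":0,"ry":0,"rz":0,"dx":0,"dy":0,"dz":0.001,"fingers":0.035},
    {"rx":0,"ry":0,"rz":0,"dx":0,"dy":0,"dz":0,"fingers":0.035}
  ]
}}

```text
time_s: 18.6
position: [0.4441, -0.3538, 0.0087]
tool_rot: [[0.939, 0.343, 0.001], [0.343, -0.939, -0.001], [0.0, 0.001, -1.0]]
ft_force: [0.4, -0.3, -1.0]
grip_width: 0.0425
gripper_force: 30.7
```

Call:
{"method": "arm_command", "body": {
  "deltas": [
    {"rx":0,"ry":0,"rz":0,"dx":0,"dy":0,"dz":0.001,"fingers":0.035},
    {"rx":0,"ry":0,"rz":0,"dx":0,"dy":0,"dz":0.0005,"fingers":0.035},
    {"rx":0,"ry":0,"rz":0,"dx":0,"dy":0,"dz":0,"fingers":0.035}
  ]
}}

```text
time_s: 18.9
position: [0.444, -0.3538, 0.0074]
tool_rot: [[0.939, 0.343, 0.001], [0.343, -0.939, -0.001], [0.0, 0.001, -1.0]]
ft_force: [-0.7, 2.5, 5.8]
grip_width: 0.0428
gripper_force: 31.3
```

Call:
{"method": "arm_command", "body": {
  "deltas": [
    {"rx":0,"ry":0,"rz":0,"dx":0,"dy":0,"dz":0,"fingers":0.046},
    {"rx":0,"ry":0,"rz":0,"dx":0,"dy":0,"dz":0,"fingers":0.056},
    {"rx":0,"ry":0,"rz":0,"dx":0,"dy":0,"dz":0,"fingers":0.062},
    {"rx":0,"ry":0,"rz":0,"dx":0,"dy":0,"dz":0,"fingers":0.062},
    {"rx":0,"ry":0,"rz":0,"dx":0,"dy":0,"dz":-0.015,"fingers":0.062},
    {"rx":0,"ry":0,"rz":0,"dx":0,"dy":0,"dz":-0.03,"fingers":0.062},
    {"rx":0,"ry":0,"rz":0,"dx":0,"dy":0,"dz":-0.035,"fingers":0.062},
    {"rx":0,"ry":0,"rz":0,"dx":0,"dy":0,"dz":-0.035,"fingers":0.062}
  ]
}}

```text
time_s: 19.7
position: [0.4437, -0.3534, 0.1227]
tool_rot: [[0.939, 0.343, -0.0], [0.343, -0.939, 0.001], [-0.0, -0.001, -1.0]]
ft_force: [-0.1, 0.3, -1.2]
grip_width: 0.0621
gripper_force: 0.0
```

```bash
python3 - <<'E'
from h import *
go(.4542,-.0002,.015)
E
```

```text
shift now-axes [ 0.131  -0.3281  0.1079] | turn rz 0.0 | shift after turn [np.float64(0.131), np.float64(-0.3281)] yaw -70.0 q6 19.46570476977171
```

Call:
{"method": "arm_command", "body": {
  "deltas": [
    {"rx":0,"ry":0,"rz":0,"dx":0.0066,"dy":-0.0164,"dz":0,"fingers":0.055},
    {"rx":0,"ry":0,"rz":0,"dx":0.0131,"dy":-0.0328,"dz":0,"fingers":0.055},
    {"rx":0,"ry":0,"rz":0,"dx":0.0131,"dy":-0.0328,"dz":0,"fingers":0.05},
    {"rx":0,"ry":0,"rz":0,"dx":0.0131,"dy":-0.0328,"dz":0,"fingers":0.05},
    {"rx":0,"ry":0,"rz":0,"dx":0.0131,"dy":-0.0328,"dz":0,"fingers":0.05},
    {"rx":0,"ry":0,"rz":0,"dx":0.0131,"dy":-0.0328,"dz":0,"fingers":0.05},
    {"rx":0,"ry":0,"rz":0,"dx":0.0131,"dy":-0.0328,"dz":0,"fingers":0.05},
    {"rx":0,"ry":0,"rz":0,"dx":0.0131,"dy":-0.0328,"dz":0,"fingers":0.05},
    {"rx":0,"ry":0,"rz":0,"dx":0.0131,"dy":-0.0328,"dz":0,"fingers":0.05},
    {"rx":0,"ry":0,"rz":0,"dx":0.0131,"dy":-0.0328,"dz":0,"fingers":0.05},
    {"rx":0,"ry":0,"rz":0,"dx":0.0066,"dy":-0.0164,"dz":0,"fingers":0.05}
  ]
}}

```text
time_s: 20.8
position: [0.4542, 0.0018, 0.1217]
tool_rot: [[0.939, 0.344, -0.0], [0.344, -0.939, 0.0], [-0.0, -0.0, -1.0]]
ft_force: [-0.0, -0.1, -0.6]
grip_width: 0.05
gripper_force: 0.0
```

Call:
{"method": "arm_command", "body": {
  "deltas": [
    {"rx":0,"ry":0,"rz":0.13,"dx":0,"dy":0,"dz":0.005,"fingers":0.05},
    {"rx":0,"ry":0,"rz":0.13,"dx":0,"dy":0,"dz":0.005,"fingers":0.05},
    {"rx":0,"ry":0,"rz":0.13,"dx":0,"dy":0,"dz":0.01,"fingers":0.05},
    {"rx":0,"ry":0,"rz":0.13,"dx":0,"dy":0,"dz":0.01,"fingers":0.05},
    {"rx":0,"ry":0,"rz":0,"dx":0,"dy":0,"dz":0,"fingers":0.05},
    {"rx":0,"ry":0,"rz":0,"dx":0,"dy":0,"dz":0,"fingers":0.05}
  ]
}}

```text
time_s: 21.4
position: [0.4547, -0.0006, 0.0918]
tool_rot: [[0.986, -0.166, -0.0], [-0.166, -0.986, 0.0], [-0.0, -0.0, -1.0]]
ft_force: [-0.1, -0.4, -0.1]
grip_width: 0.0501
gripper_force: 0.0
```

```bash
python3 - <<'E'
from h import *
go(.4542,-.0002,.015)
E
```

```text
shift now-axes [-0.0005 -0.0003  0.0768] | turn rz 0.0 | shift after turn [np.float64(-0.0005), np.float64(-0.0003)] yaw -99.6 q6 84.50919422509622
```

Call:
{"method": "arm_command", "body": {
  "deltas": [
    {"rx":0,"ry":0,"rz":0,"dx":0,"dy":0,"dz":0.02,"fingers":0.05},
    {"rx":0,"ry":0,"rz":0,"dx":0,"dy":0,"dz":0.025,"fingers":0.05},
    {"rx":0,"ry":0,"rz":0,"dx":0,"dy":0,"dz":0.02,"fingers":0.05},
    {"rx":0,"ry":0,"rz":0,"dx":0,"dy":0,"dz":0.011,"fingers":0.05},
    {"rx":0,"ry":0,"rz":0,"dx":0,"dy":0,"dz":0,"fingers":0.05},
    {"rx":0,"ry":0,"rz":0,"dx":0,"dy":0,"dz":0,"fingers":0.03},
    {"rx":0,"ry":0,"rz":0,"dx":0,"dy":0,"dz":0,"fingers":0.02},
    {"rx":0,"ry":0,"rz":0,"dx":0,"dy":0,"dz":0,"fingers":0.02},
    {"rx":0,"ry":0,"rz":0,"dx":0,"dy":0,"dz":0,"fingers":0.02},
    {"rx":0,"ry":0,"rz":0,"dx":0,"dy":0,"dz":0,"fingers":0.02}
  ]
}}

```text
time_s: 22.4
position: [0.4552, -0.0007, 0.0165]
tool_rot: [[0.986, -0.169, 0.002], [-0.169, -0.986, -0.001], [0.002, 0.0, -1.0]]
ft_force: [-0.8, -0.3, 7.0]
grip_width: 0.0262
gripper_force: 29.5
```

```bash
python3 - <<'E'
from h import *
go(.4477,.3117,.13)
E
```

```text
shift now-axes [-0.06   -0.3066 -0.1137] | turn rz 0.0 | shift after turn [np.float64(-0.06), np.float64(-0.3066)] yaw -99.7 q6 84.6883487479699
```

Call:
{"method": "arm_command", "body": {
  "deltas": [
    {"rx":0,"ry":0,"rz":0,"dx":0,"dy":0,"dz":-0.015,"fingers":0.02},
    {"rx":0,"ry":0,"rz":0,"dx":0,"dy":0,"dz":-0.03,"fingers":0.02},
    {"rx":0,"ry":0,"rz":0,"dx":0,"dy":0,"dz":-0.035,"fingers":0.02},
    {"rx":0,"ry":0,"rz":0,"dx":-0.003,"dy":-0.0153,"dz":-0.03,"fingers":0.02},
    {"rx":0,"ry":0,"rz":0,"dx":-0.006,"dy":-0.0307,"dz":0,"fingers":0.02},
    {"rx":0,"ry":0,"rz":0,"dx":-0.006,"dy":-0.0307,"dz":0,"fingers":0.02},
    {"rx":0,"ry":0,"rz":0,"dx":-0.006,"dy":-0.0307,"dz":0,"fingers":0.02},
    {"rx":0,"ry":0,"rz":0,"dx":-0.006,"dy":-0.0307,"dz":0,"fingers":0.02},
    {"rx":0,"ry":0,"rz":0,"dx":-0.006,"dy":-0.0307,"dz":0,"fingers":0.02},
    {"rx":0,"ry":0,"rz":0,"dx":-0.006,"dy":-0.0307,"dz":0,"fingers":0.02},
    {"rx":0,"ry":0,"rz":0,"dx":-0.006,"dy":-0.0307,"dz":0,"fingers":0.02},
    {"rx":0,"ry":0,"rz":0,"dx":-0.006,"dy":-0.0307,"dz":0,"fingers":0.02}
  ]
}}

```text
time_s: 23.6
position: [0.4482, 0.2665, 0.1258]
tool_rot: [[0.986, -0.169, 0.0], [-0.169, -0.986, -0.0], [0.0, 0.0, -1.0]]
ft_force: [0.5, -1.0, -1.1]
grip_width: 0.0261
gripper_force: 29.6
```

Call:
{"method": "arm_command", "body": {
  "deltas": [
    {"rx":0,"ry":0,"rz":0,"dx":-0.006,"dy":-0.0307,"dz":0,"fingers":0.02},
    {"rx":0,"ry":0,"rz":0,"dx":-0.003,"dy":-0.0153,"dz":0.02,"fingers":0.02},
    {"rx":0,"ry":0,"rz":0,"dx":0,"dy":0,"dz":0.02,"fingers":0.02},
    {"rx":0,"ry":0,"rz":0,"dx":0,"dy":0,"dz":0,"fingers":0.02},
    {"rx":0,"ry":0,"rz":0,"dx":0,"dy":0,"dz":0,"fingers":0.02}
  ]
}}

```text
time_s: 24.1
position: [0.4475, 0.312, 0.0861]
tool_rot: [[0.986, -0.169, -0.0], [-0.169, -0.986, -0.0], [-0.0, 0.0, -1.0]]
ft_force: [0.3, 0.2, 0.0]
grip_width: 0.026
gripper_force: 29.6
```

```bash
python3 - <<'E'
from h import *
go(.4477,.3117,.0205)
E
```

```text
shift now-axes [0.0003 0.0002 0.0656] | turn rz 0.0 | shift after turn [np.float64(0.0003), np.float64(0.0002)] yaw -99.8 q6 122.19896370774894
```

Call:
{"method": "arm_command", "body": {
  "deltas": [
    {"rx":0,"ry":0,"rz":0,"dx":0,"dy":0,"dz":0.02,"fingers":0.02},
    {"rx":0,"ry":0,"rz":0,"dx":0,"dy":0,"dz":0.025,"fingers":0.02},
    {"rx":0,"ry":0,"rz":0,"dx":0,"dy":0,"dz":0.012,"fingers":0.02},
    {"rx":0,"ry":0,"rz":0,"dx":0,"dy":0,"dz":0.004,"fingers":0.02},
    {"rx":0,"ry":0,"rz":0,"dx":0,"dy":0,"dz":0.002,"fingers":0.02},
    {"rx":0,"ry":0,"rz":0,"dx":0,"dy":0,"dz":0.001,"fingers":0.02},
    {"rx":0,"ry":0,"rz":0,"dx":0,"dy":0,"dz":0,"fingers":0.02}
  ]
}}

```text
time_s: 24.8
position: [0.4478, 0.3122, 0.0223]
tool_rot: [[0.986, -0.169, 0.001], [-0.169, -0.986, 0.0], [0.001, -0.001, -1.0]]
ft_force: [-0.1, -0.3, -0.1]
grip_width: 0.0261
gripper_force: 29.6
```

Call:
{"method": "arm_command", "body": {
  "deltas": [
    {"rx":0,"ry":0,"rz":0,"dx":0,"dy":0,"dz":0.001,"fingers":0.02},
    {"rx":0,"ry":0,"rz":0,"dx":0,"dy":0,"dz":0.0007,"fingers":0.02},
    {"rx":0,"ry":0,"rz":0,"dx":0,"dy":0,"dz":0,"fingers":0.02}
  ]
}}

```text
time_s: 25.1
position: [0.4477, 0.3122, 0.0205]
tool_rot: [[0.986, -0.169, 0.001], [-0.169, -0.986, 0.0], [0.001, -0.0, -1.0]]
ft_force: [-1.4, -1.1, 5.7]
grip_width: 0.0259
gripper_force: 29.9
```

Contact felt. I'll release the vial and go for the orange dish.

Call:
{"method": "arm_command", "body": {
  "deltas": [
    {"rx":0,"ry":0,"rz":0,"dx":0,"dy":0,"dz":0,"fingers":0.03},
    {"rx":0,"ry":0,"rz":0,"dx":0,"dy":0,"dz":0,"fingers":0.04},
    {"rx":0,"ry":0,"rz":0,"dx":0,"dy":0,"dz":0,"fingers":0.055},
    {"rx":0,"ry":0,"rz":0,"dx":0,"dy":0,"dz":0,"fingers":0.055},
    {"rx":0,"ry":0,"rz":0,"dx":0,"dy":0,"dz":-0.015,"fingers":0.055},
    {"rx":0,"ry":0,"rz":0,"dx":0,"dy":0,"dz":-0.03,"fingers":0.055},
    {"rx":0,"ry":0,"rz":0,"dx":0,"dy":0,"dz":-0.035,"fingers":0.055},
    {"rx":0,"ry":0,"rz":0,"dx":0,"dy":0,"dz":-0.025,"fingers":0.065}
  ]
}}

```text
time_s: 25.9
position: [0.4477, 0.3122, 0.1269]
tool_rot: [[0.986, -0.169, 0.001], [-0.169, -0.986, 0.001], [0.001, -0.001, -1.0]]
ft_force: [0.4, -0.2, 0.4]
grip_width: 0.0647
gripper_force: 0.0
```

```bash
python3 - <<'E'
from h import *
go(.5649,-.1194,.002)
E
```

```text
shift now-axes [0.1884 0.4057 0.1248] | turn rz 0.0 | shift after turn [np.float64(0.1884), np.float64(0.4057)] yaw -99.7 q6 122.20911707899798
```

Call:
{"method": "arm_command", "body": {
  "deltas": [
    {"rx":0,"ry":0,"rz":0,"dx":0.0072,"dy":0.0156,"dz":0,"fingers":0.065},
    {"rx":0,"ry":0,"rz":0,"dx":0.0145,"dy":0.0312,"dz":0,"fingers":0.065},
    {"rx":0,"ry":0,"rz":0,"dx":0.0145,"dy":0.0312,"dz":0,"fingers":0.065},
    {"rx":0,"ry":0,"rz":0,"dx":0.0145,"dy":0.0312,"dz":0,"fingers":0.065},
    {"rx":0,"ry":0,"rz":0,"dx":0.0145,"dy":0.0312,"dz":0,"fingers":0.065},
    {"rx":0,"ry":0,"rz":0,"dx":0.0145,"dy":0.0312,"dz":0,"fingers":0.065},
    {"rx":0,"ry":0,"rz":0,"dx":0.0145,"dy":0.0312,"dz":0,"fingers":0.065},
    {"rx":0,"ry":0,"rz":0,"dx":0.0145,"dy":0.0312,"dz":0,"fingers":0.065},
    {"rx":0,"ry":0,"rz":0,"dx":0.0145,"dy":0.0312,"dz":0,"fingers":0.065},
    {"rx":0,"ry":0,"rz":0,"dx":0.0145,"dy":0.0312,"dz":0,"fingers":0.065},
    {"rx":0,"ry":0,"rz":0,"dx":0.0145,"dy":0.0312,"dz":0,"fingers":0.065},
    {"rx":0,"ry":0,"rz":0,"dx":0.0145,"dy":0.0312,"dz":0,"fingers":0.065}
  ]
}}

```text
time_s: 27.1
position: [0.5511, -0.0712, 0.1249]
tool_rot: [[0.986, -0.169, -0.0], [-0.169, -0.986, 0.0], [-0.0, -0.0, -1.0]]
ft_force: [0.6, 1.2, 0.3]
grip_width: 0.0648
gripper_force: 0.0
```

Call:
{"method": "arm_command", "body": {
  "deltas": [
    {"rx":0,"ry":0,"rz":0,"dx":0.0145,"dy":0.0312,"dz":0,"fingers":0.065},
    {"rx":0,"ry":0,"rz":0,"dx":0.0072,"dy":0.0156,"dz":0.01,"fingers":0.065},
    {"rx":0,"ry":0,"rz":0,"dx":0,"dy":0,"dz":0.025,"fingers":0.065},
    {"rx":0,"ry":0,"rz":0,"dx":0,"dy":0,"dz":0.03,"fingers":0.065},
    {"rx":0,"ry":0,"rz":0,"dx":0,"dy":0,"dz":0,"fingers":0.065},
    {"rx":0,"ry":0,"rz":0,"dx":0,"dy":0,"dz":0,"fingers":0.065}
  ]
}}

```text
time_s: 27.7
position: [0.5644, -0.119, 0.06]
tool_rot: [[0.986, -0.169, -0.001], [-0.169, -0.986, 0.0], [-0.001, -0.0, -1.0]]
ft_force: [0.6, -0.3, -0.5]
grip_width: 0.0651
gripper_force: 0.0
```

```bash
python3 - <<'E'
from h import *
go(.5649,-.1194,.002)
E
```

```text
shift now-axes [0.0006 0.0003 0.058 ] | turn rz 0.0 | shift after turn [np.float64(0.0006), np.float64(0.0003)] yaw -99.7 q6 76.05658769650168
```

Call:
{"method": "arm_command", "body": {
  "deltas": [
    {"rx":0,"ry":0,"rz":0,"dx":0.0005,"dy":0,"dz":0.02,"fingers":0.065},
    {"rx":0,"ry":0,"rz":0,"dx":0,"dy":0,"dz":0.022,"fingers":0.065},
    {"rx":0,"ry":0,"rz":0,"dx":0,"dy":0,"dz":0.01,"fingers":0.065},
    {"rx":0,"ry":0,"rz":0,"dx":0,"dy":0,"dz":0.005,"fingers":0.065},
    {"rx":0,"ry":0,"rz":0,"dx":0,"dy":0,"dz":0,"fingers":0.05},
    {"rx":0,"ry":0,"rz":0,"dx":0,"dy":0,"dz":0,"fingers":0.035},
    {"rx":0,"ry":0,"rz":0,"dx":0,"dy":0,"dz":0,"fingers":0.035},
    {"rx":0,"ry":0,"rz":0,"dx":0,"dy":0,"dz":0,"fingers":0.035},
    {"rx":0,"ry":0,"rz":0,"dx":0,"dy":0,"dz":0,"fingers":0.035}
  ]
}}

```text
time_s: 28.6
position: [0.5656, -0.1198, 0.0041]
tool_rot: [[0.986, -0.169, 0.002], [-0.169, -0.986, -0.001], [0.002, 0.0, -1.0]]
ft_force: [-0.1, 0.2, 6.5]
grip_width: 0.0426
gripper_force: 30.8
```

```bash
python3 - <<'E'
from h import *
go(.5657,.2893,.11)
E
```

```text
shift now-axes [-0.0689 -0.4032 -0.1062] | turn rz 0.0 | shift after turn [np.float64(-0.0689), np.float64(-0.4032)] yaw -99.8 q6 76.05442402950459
```

Call:
{"method": "arm_command", "body": {
  "deltas": [
    {"rx":0,"ry":0,"rz":0,"dx":0,"dy":0,"dz":-0.015,"fingers":0.035},
    {"rx":0,"ry":0,"rz":0,"dx":0,"dy":0,"dz":-0.03,"fingers":0.035},
    {"rx":0,"ry":0,"rz":0,"dx":0,"dy":0,"dz":-0.035,"fingers":0.035},
    {"rx":0,"ry":0,"rz":0,"dx":-0.0029,"dy":-0.0168,"dz":-0.03,"fingers":0.035},
    {"rx":0,"ry":0,"rz":0,"dx":-0.0057,"dy":-0.0336,"dz":0,"fingers":0.035},
    {"rx":0,"ry":0,"rz":0,"dx":-0.0057,"dy":-0.0336,"dz":0,"fingers":0.035},
    {"rx":0,"ry":0,"rz":0,"dx":-0.0057,"dy":-0.0336,"dz":0,"fingers":0.035},
    {"rx":0,"ry":0,"rz":0,"dx":-0.0057,"dy":-0.0336,"dz":0,"fingers":0.035},
    {"rx":0,"ry":0,"rz":0,"dx":-0.0057,"dy":-0.0336,"dz":0,"fingers":0.035},
    {"rx":0,"ry":0,"rz":0,"dx":-0.0057,"dy":-0.0336,"dz":0,"fingers":0.035},
    {"rx":0,"ry":0,"rz":0,"dx":-0.0057,"dy":-0.0336,"dz":0,"fingers":0.035},
    {"rx":0,"ry":0,"rz":0,"dx":-0.0057,"dy":-0.0336,"dz":0,"fingers":0.035}
  ]
}}

```text
time_s: 29.8
position: [0.5653, 0.1715, 0.1132]
tool_rot: [[0.986, -0.169, 0.0], [-0.169, -0.986, -0.0], [0.0, -0.0, -1.0]]
ft_force: [0.2, -0.8, -0.4]
grip_width: 0.0425
gripper_force: 30.6
```

Call:
{"method": "arm_command", "body": {
  "deltas": [
    {"rx":0,"ry":0,"rz":0,"dx":-0.0058,"dy":-0.0336,"dz":0,"fingers":0.035},
    {"rx":0,"ry":0,"rz":0,"dx":-0.0058,"dy":-0.0336,"dz":0,"fingers":0.035},
    {"rx":0,"ry":0,"rz":0,"dx":-0.0058,"dy":-0.0336,"dz":0,"fingers":0.035},
    {"rx":0,"ry":0,"rz":0,"dx":-0.0029,"dy":-0.0168,"dz":0.01,"fingers":0.035},
    {"rx":0,"ry":0,"rz":0,"dx":0,"dy":0,"dz":0.02,"fingers":0.035},
    {"rx":0,"ry":0,"rz":0,"dx":0,"dy":0,"dz":0,"fingers":0.035},
    {"rx":0,"ry":0,"rz":0,"dx":0,"dy":0,"dz":0,"fingers":0.035}
  ]
}}

```text
time_s: 30.5
position: [0.5654, 0.2888, 0.0828]
tool_rot: [[0.985, -0.17, -0.001], [-0.17, -0.985, -0.0], [-0.001, 0.001, -1.0]]
ft_force: [-0.2, -0.5, -0.3]
grip_width: 0.0426
gripper_force: 30.6
```

```bash
python3 - <<'E'
from h import *
go(.5657,.2893,.0081)
E
```

```text
shift now-axes [ 0.0002 -0.0006  0.0747] | turn rz 0.0 | shift after turn [np.float64(0.0002), np.float64(-0.0006)] yaw -99.8 q6 116.18249085846386
```

Call:
{"method": "arm_command", "body": {
  "deltas": [
    {"rx":0,"ry":0,"rz":0,"dx":0,"dy":-0.0005,"dz":0.02,"fingers":0.035},
    {"rx":0,"ry":0,"rz":0,"dx":0,"dy":0,"dz":0.028,"fingers":0.035},
    {"rx":0,"ry":0,"rz":0,"dx":0,"dy":0,"dz":0.016,"fingers":0.035},
    {"rx":0,"ry":0,"rz":0,"dx":0,"dy":0,"dz":0.006,"fingers":0.035},
    {"rx":0,"ry":0,"rz":0,"dx":0,"dy":0,"dz":0.002,"fingers":0.035},
    {"rx":0,"ry":0,"rz":0,"dx":0,"dy":0,"dz":0.001,"fingers":0.035},
    {"rx":0,"ry":0,"rz":0,"dx":0,"dy":0,"dz":0,"fingers":0.035}
  ]
}}

```text
time_s: 31.2
position: [0.5661, 0.2899, 0.011]
tool_rot: [[0.986, -0.17, 0.002], [-0.17, -0.986, 0.0], [0.002, -0.001, -1.0]]
ft_force: [0.1, 0.3, -0.2]
grip_width: 0.0427
gripper_force: 30.6
```

Call:
{"method": "arm_command", "body": {
  "deltas": [
    {"rx":0,"ry":0,"rz":0,"dx":0,"dy":0,"dz":0.001,"fingers":0.035},
    {"rx":0,"ry":0,"rz":0,"dx":0,"dy":0,"dz":0.0007,"fingers":0.035},
    {"rx":0,"ry":0,"rz":0,"dx":0,"dy":0,"dz":0,"fingers":0.035}
  ]
}}

```text
time_s: 31.5
position: [0.5655, 0.2899, 0.0084]
tool_rot: [[0.986, -0.169, 0.0], [-0.169, -0.986, 0.0], [0.0, -0.0, -1.0]]
ft_force: [0.4, 0.4, -0.3]
grip_width: 0.043
gripper_force: 30.6
```

Call:
{"method": "arm_command", "body": {
  "deltas": [
    {"rx":0,"ry":0,"rz":0,"dx":0,"dy":0,"dz":0.0007,"fingers":0.035},
    {"rx":0,"ry":0,"rz":0,"dx":0,"dy":0,"dz":0,"fingers":0.035}
  ]
}}

```text
time_s: 31.7
position: [0.5656, 0.29, 0.0081]
tool_rot: [[0.986, -0.169, 0.0], [-0.169, -0.986, 0.0], [0.0, -0.0, -1.0]]
ft_force: [-1.3, -1.0, 5.1]
grip_width: 0.0426
gripper_force: 31.0
```

Contact felt. I'll release, lift and pull back so the top camera can see.

Call:
{"method": "arm_command", "body": {
  "deltas": [
    {"rx":0,"ry":0,"rz":0,"dx":0,"dy":0,"dz":0,"fingers":0.046},
    {"rx":0,"ry":0,"rz":0,"dx":0,"dy":0,"dz":0,"fingers":0.056},
    {"rx":0,"ry":0,"rz":0,"dx":0,"dy":0,"dz":0,"fingers":0.062},
    {"rx":0,"ry":0,"rz":0,"dx":0,"dy":0,"dz":0,"fingers":0.062},
    {"rx":0,"ry":0,"rz":0,"dx":0,"dy":0,"dz":-0.015,"fingers":0.062},
    {"rx":0,"ry":0,"rz":0,"dx":0,"dy":0,"dz":-0.03,"fingers":0.062},
    {"rx":0,"ry":0,"rz":0,"dx":0,"dy":0,"dz":-0.035,"fingers":0.062},
    {"rx":0,"ry":0,"rz":0,"dx":0,"dy":0,"dz":-0.04,"fingers":0.062},
    {"rx":0,"ry":0,"rz":0,"dx":-0.01,"dy":0.02,"dz":-0.03,"fingers":0.062},
    {"rx":0,"ry":0,"rz":0,"dx":-0.02,"dy":0.04,"dz":0,"fingers":0.062},
    {"rx":0,"ry":0,"rz":0,"dx":-0.02,"dy":0.04,"dz":0,"fingers":0.062},
    {"rx":0,"ry":0,"rz":0,"dx":-0.02,"dy":0.04,"dz":0,"fingers":0.062}
  ]
}}

```text
time_s: 32.9
position: [0.4715, 0.1627, 0.1576]
tool_rot: [[0.986, -0.169, 0.0], [-0.169, -0.986, -0.0], [0.0, -0.0, -1.0]]
ft_force: [1.2, -0.1, 0.5]
grip_width: 0.0623
gripper_force: 0.0
```

Call:
{"method": "arm_command", "body": {
  "deltas": [
    {"rx":0,"ry":0,"rz":0,"dx":-0.03,"dy":0.03,"dz":0,"fingers":0.062},
    {"rx":0,"ry":0,"rz":0,"dx":-0.03,"dy":0.03,"dz":0,"fingers":0.062},
    {"rx":0,"ry":0,"rz":0,"dx":-0.03,"dy":0.02,"dz":0,"fingers":0.062},
    {"rx":0,"ry":0,"rz":0,"dx":-0.02,"dy":0.01,"dz":0,"fingers":0.062},
    {"rx":0,"ry":0,"rz":0,"dx":0,"dy":0,"dz":0,"fingers":0.062},
    {"rx":0,"ry":0,"rz":0,"dx":0,"dy":0,"dz":0,"fingers":0.062},
    {"rx":0,"ry":0,"rz":0,"dx":0,"dy":0,"dz":0,"fingers":0.062}
  ]
}}

```text
time_s: 33.6
position: [0.3501, 0.0939, 0.1577]
tool_rot: [[0.986, -0.169, 0.001], [-0.169, -0.986, 0.0], [0.001, -0.0, -1.0]]
ft_force: [0.2, 0.3, -0.6]
grip_width: 0.062
gripper_force: 0.0
```

```bash
python3 - <<'E'
from h import *
p=env.get_image("top"); q=env.get_image("side")
c=p["color"]; im=np.zeros((600,800,3),np.uint8)
im[:360,:270]=cv2.resize(c[160:290,80:175],(270,360),interpolation=2); im[:360,280:550]=cv2.resize(c[160:290,350:445],(270,360),interpolation=2)
im[370:600,:300]=cv2.resize(c[40:290,80:450],(300,230)); im[370:600,310:800]=cv2.resize(q["color"][130:384,100:420],(490,230),interpolation=2)
cv2.imwrite("pics/fin.png",im)
for n,lo,hi,cc,z in (("red",(0,120,60),(9,255,255),(402,221),.059),("yellow",(18,110,80),(32,255,255),(117,251),.059),("orange",(3,150,100),(17,255,255),(131,199),.02),("white",(5,0,150),(40,90,255),(409,252),.02),("brass",(10,90,80),(30,255,255),(394,189),.047)):
    try: uv,s=blob(p,lo,hi,cc,17); print(n,uv.round(1),s[4],ray(p,uv,z).round(4))
    except Exception as e: print(n,e)
E
```

```text
red [405.9 222.1] 30 [ 0.5143 -0.3273]
yellow [112.8 254.1] 141 [0.4462 0.3104]
orange [128.7 199. ] 266 [0.5649 0.2898]
white [408.9 252.9] 424 [ 0.4422 -0.3484]
brass [393.  189.6] 77 [ 0.5868 -0.3035]
```

View pics/fin.png

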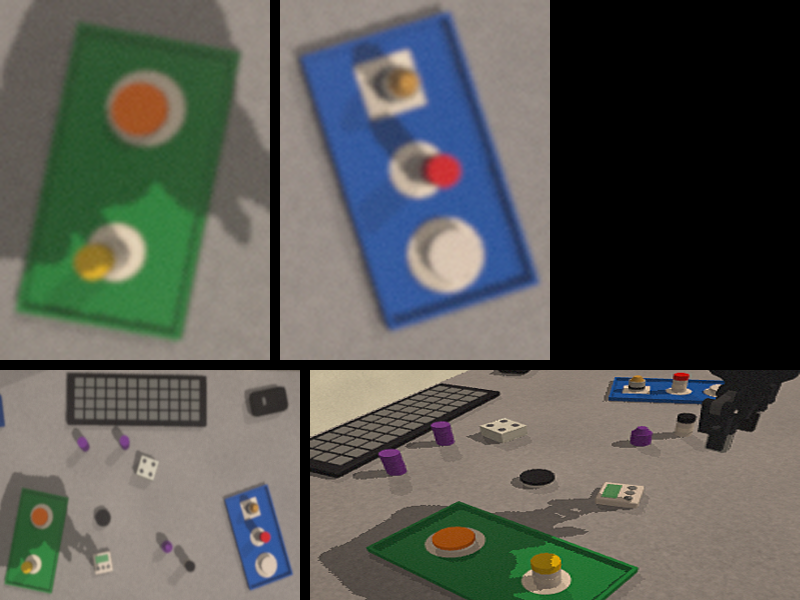

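The final picture shows all five pieces upright on their own spots: objective, red vial and white dish on blue, yellow vial and orange dish on green. Measured offsets are all under about 5 mm. The spares and look-alikes are untouched, so I'm handing in.

```bash
python3 -c "
from rig import env
print(env.close_job())"
```

```text
the job is handed in; nothing more can be done
None
```

Both kits are made up and the job is handed in at about 34 s on the robot's clock: all five pieces stand upright on their own spots, and the spares and purple look-alikes were left alone.

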